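# Switch on a guarded output of the electrophoresis supply

## Task

On the electrophoresis power supply, switch on the output of the unit with the round pointer meter: with the outside of a finger, push the finger tab of its black guard up and back until the guard lies back, push the toggle underneath over to the rear, then nudge the guard forward so that it drops shut over the switch again. Push lightly and do not grip or force the guard or toggle; leave the other unit's guard shut and its switch off, and everything standing around in its place.

Things in the scene. Friction and masses are not known exactly. Their poses are not given: they have to be found in the camera images.
- supply: Mainframe of a desktop electrophoresis power supply, 220 (x) x 253 (y) x 91 mm, fixed to the bench, front towards the robot at yaw 0, turned up to about 15 degrees; origin at the centre of its footprint on the bench. Two plug-in units sit in it side by side, 118 mm between centres (which one is left varies).
- dial_unit: Plug-in unit with a round pointer meter on its sloped front, 200 (x) x 116 (y) mm; origin at the centre of its underside, 14 mm above the bench; x to its back, y to its left, z up. Flat deck 73 mm above the origin, from x = -45 to +100 mm; ahead of that the front slopes down at 42 degrees. A guarded toggle stands on the deck at x = -15, y = 0 mm; the deck is bare behind it.
- dial_unit_guard (a joint): Hinge of that unit's black guard, rad: 0 = shut over the toggle, 1.3 = back against its stop. It moves freely (24 to 39 g): it falls shut by itself from below about 0.5 rad and lies back by itself from above about 0.7.
- dial_unit_guard_hinge (a point): Middle of that guard's hinge axis, 8 mm above the deck, 16 mm behind the toggle; the axis runs along the unit's y. The guard is a hood 36 mm wide, open below; when shut, its roof is 36 mm above this point and its front wall 34 mm ahead of it, reaching from 18 to 36 mm above it.
- dial_unit_guard_tab (a point): Middle of the top edge of that guard's finger tab, a plate 2 mm thick and 29 mm wide with a 4 mm bead on its edge, standing 17 mm above the roof at the hood's front edge; moves with the guard. Shut: 34 mm ahead of and 53 mm above the hinge axis (61 mm above the deck). Back at the stop: 42 mm behind and 47 mm above the axis.
- dial_unit_toggle (a joint): Steel bat toggle under that guard, rad: 0 = off, leaning to the front (the unit's -x), 0.6 = on, leaning to the back (+x). Its pivot is 6 mm above the deck. A spring holds it at either end and snaps it over past the middle (0.3); about 1.5 N near the tip moves it.
- dial_unit_toggle_tip (a point): Tip of that toggle's lever, 30 mm from its pivot, 35 mm above the deck at either end of its throw and 9 mm before or behind the pivot; the lever is 5 to 8 mm thick.
- digit_unit: Plug-in unit with a rectangular digital display on its sloped front, 200 (x) x 116 (y) mm; origin at the centre of its underside, 14 mm above the bench; x to its back, y to its left, z up. Flat deck 73 mm above the origin, from x = -45 to +100 mm; ahead of that the front slopes down at 42 degrees. A guarded toggle stands on the deck at x = -15, y = 0 mm; the deck is bare behind it.
- digit_unit_guard (a joint): Hinge of that unit's black guard, rad: 0 = shut over the toggle, 1.3 = back against its stop. It moves freely (24 to 39 g): it falls shut by itself from below about 0.5 rad and lies back by itself from above about 0.7.
- digit_unit_guard_hinge (a point): Middle of that guard's hinge axis, 8 mm above the deck, 16 mm behind the toggle; the axis runs along the unit's y. The guard is a hood 36 mm wide, open below; when shut, its roof is 36 mm above this point and its front wall 34 mm ahead of it, reaching from 18 to 36 mm above it.
- digit_unit_guard_tab (a point): Middle of the top edge of that guard's finger tab, a plate 2 mm thick and 29 mm wide with a 4 mm bead on its edge, standing 17 mm above the roof at the hood's front edge; moves with the guard. Shut: 34 mm ahead of and 53 mm above the hinge axis (61 mm above the deck). Back at the stop: 42 mm behind and 47 mm above the axis.
- digit_unit_toggle (a joint): Steel bat toggle under that guard, rad: 0 = off, leaning to the front (the unit's -x), 0.6 = on, leaning to the back (+x). Its pivot is 6 mm above the deck. A spring holds it at either end and snaps it over past the middle (0.3); about 1.5 N near the tip moves it.
- digit_unit_toggle_tip (a point): Tip of that toggle's lever, 30 mm from its pivot, 35 mm above the deck at either end of its throw and 9 mm before or behind the pivot; the lever is 5 to 8 mm thick.
- marker: Red-capped marker pen lying across in front of the supply, 132 x 13 mm, loose; origin at the centre of its underside; to be left where it is.
- can: Small round canister, diameter 43, height 62 mm, upright beside the supply's left side, loose; origin at the centre of its underside; to be left where it is.
- bottle: Small dropper bottle, diameter 31, height 75 mm, upright by the supply's left front corner, loose; origin at the centre of its underside; to be left where it is.
- dish: Lidded petri dish, diameter 60, height 15 mm, by the supply's right front corner, loose; origin at the centre of its underside; to be left where it is.
- slides: Flat carton of glass slides, 55 x 83 x 25 mm, on the left of the bench, loose; origin at the centre of its underside; to be left where it is.
- carton: Small carton, 46 x 67 x 41 mm, on the left of the bench, loose; origin at the centre of its underside; to be left where it is.

How it is judged:
By the outcome, as a careful person would: the job done as asked, in the order asked, and still so for the second after the job is handed in, with the robot touching nothing.
It also fails if it takes over 53 s, if anything falls off the work surface, if the arm or the gripper's body presses on something with over 40 N, if the wrist force passes 120 N, or if a joint passes its speed limit or range.

## Robot

A 6-joint arm with a two-finger parallel gripper is mounted at the origin on a cart in front of the work surface, level with it; the furniture and walls round the work are solid. World frame = base frame: x ahead of the robot, y to its left, z up, the work surface at z = 0. Lengths are in m, angles in rad, forces in N, time in s.
With the tool pointing down it reaches from about 0.35 to 0.775 m from the base axis. Payload 5.5 kg.
Tool frame: the origin (TCP) lies between the finger pads; the fingertips stand 19 mm ahead of it and the grasp point (between the pads) is the TCP; z points along the fingers, x is the direction in which the jaws open and shut, and the axes are right-handed (so a half turn about z gives the same grasp; the last joint's range is limited). The gripper opens to 85 mm and grips with 20 to 120 N. Pads are 22 mm wide; open, the fingers measure 114 mm over their backs; the gripper's body (76 mm by 85 mm) begins 54 mm behind the grasp point. The pads swing forward as they close: fully open they stand 13 mm farther back than shut.
Start: joints at [0.966, 0.313, 0.046, 1.304, 0, 1.431], TCP at [0.258, 0.514, 0.25] pointing down, gripper open.
Joint ranges: [-2.76, 2.76], [-0.86, 1.69], [-1.03, 1.26], [-2.2, 2.34], [-1.47, 1.5], [-3.14, 3.14]. Speed limits (rad/s): [2.57, 2.57, 3.14, 3.14, 3.14, 3.14].

## Interface

Orientations are given as a unit quaternion [w, x, y, z].
In Python, from workcell import env gives the robot as it stands. The module is installed in compiled form; this text tells all that it offers.
- The arm moves only by the tool carry_out, never from a script. Its argument "steps" is a list of rows, each a list of 7 numbers: the gripper command: -1 is shut, 1 is fully open, values between are in proportion, then the shift along the tool's x, y, z in m, then the turn, a rotation vector about the tool's x, y, z in rad. A call has 1 to 20 rows; each row shifts and turns the commanded pose from where the row before left it, along the tool's axes as they then stand; what a row does not reach is not made up. A row lasts 1/8 s, in which the tool goes at most 62.5 mm and 10.7 degrees, less where a joint would pass 70% of its speed; a pose out of reach is approached as far as the arm can. A call with a gripper value outside its range is refused whole. The fingers move at their own pace and stop on an object; "grip_force" is the grip in N (left out, the last holds). Time passes only in rows, so rows that do not move let the fingers close. It gives the time, the measured TCP pose, the force and the opening at its end, in the units of the state.
- env.get_state(): the state, without advancing time (a new reading comes with each control period).
- env.read_camera(name): name is "side" or "top" or "wrist"; returns a dict with "color" (400x640x3 uint8, red, green, blue), "K" (3x3 intrinsics, pixels), "R" (3x3) and "t" (3): a world point X has camera coordinates R X + t. Camera axes: x right, y down, z forward; pixel columns grow to the right and rows downward; lengths in m; the calibration is good to about 2 mm. A picture is of the moment at which its call begins. There is no depth.
- env.hand_in(): hands the job in, once; it reports no verdict.
The state is a dict: "clock": time; "joint_pos": joint angles; "qvel": joint speeds; "tau": joint torques, N m; "tcp_pos": TCP position; "orientation": TCP orientation; "wrist_force": force on the tool from outside, world axes, zero at the start; "ft_torque": the same for the moment, N m; "finger_gap": finger opening in m.
Only numpy, scipy, OpenCV 4.12 (cv2) and the standard library are available. Lean on these libraries where they do the work, as an engineer would, in place of code of your own. Each camera call takes 0.05 s, during which the arm holds its last target. There are 200 camera calls.

## Working session

There is one attempt and no reset: what is moved stays moved. The work goes in short steps, Python scripts to look and compute and a tool call to move; the robot and the scene stay as the last step left them, time stands still between calls to the robot, and variables do not carry over. Pictures are saved under pics/ and viewed, about 8 in all and at most 12, crops included, and the job is handed in when it is done.

Besides the shell and the picture viewer there is one more tool, called after "Call:" by a JSON object that holds its "method" and its "body". carry_out: Moves the arm, as the interface text tells. Its arguments: {"type":"object","properties":{"steps":{"type":"array","items":{"type":"array","items":{"type":"number"}}},"grip_force":{"type":"number"}},"required":["steps"]}

```bash
mkdir -p pics
python3 - <<'E'
from workcell import env
import cv2, numpy as np
s=env.get_state(); print({k:np.round(v,3) for k,v in s.items()})
for n in("side","top"):
    c=env.read_camera(n); cv2.imwrite(f"pics/{n}0.png",c["color"][:,:,::-1])
    print(n,c["K"].tolist(),np.round(c["R"],4).tolist(),np.round(c["t"],4), -c["R"].T@c["t"])
E
```

```text
{'clock': np.float64(0.0), 'joint_pos': array([0.966, 0.314, 0.045, 1.304, 0.   , 1.431]), 'qvel': array([-0.001,  0.001, -0.001,  0.001,  0.001,  0.   ]), 'tau': array([ 0.0000e+00, -4.8063e+01,  2.9853e+01,  1.9000e-02,  0.0000e+00,
        0.0000e+00]), 'tcp_pos': array([0.258, 0.514, 0.249]), 'orientation': array([ 0.   ,  0.851,  0.525, -0.001]), 'wrist_force': array([-0.821,  0.434, -0.22 ]), 'ft_torque': array([-0.005,  0.008,  0.008]), 'finger_gap': np.float64(0.086)}
side [[476.1858340016282, 0.0, 320.58073398183274], [0.0, 476.1858340016282, 198.05865457065596], [0.0, 0.0, 1.0]] [[-0.9498, -0.3128, -0.0074], [-0.1354, 0.432, -0.8917], [0.2821, -0.8459, -0.4526]] [0.5627 0.0601 1.148 ] [0.2186954  1.12113443 0.57739912]
top [[467.44212914496853, 0.0, 317.7336430014124], [0.0, 467.44212914496853, 204.6461654186939], [0.0, 0.0, 1.0]] [[0.0269, -0.9996, 0.0056], [-0.9887, -0.0274, -0.1476], [0.1477, -0.0016, -0.989]] [0.2636 0.4991 1.0642] [0.32918898 0.27890478 1.12466499]
```

View pics/top0.png

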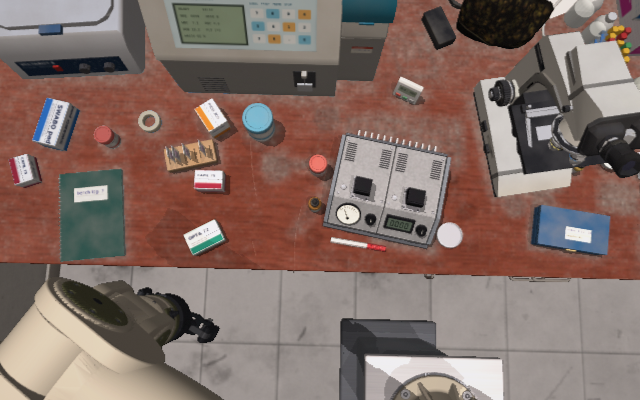

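View pics/side0.png

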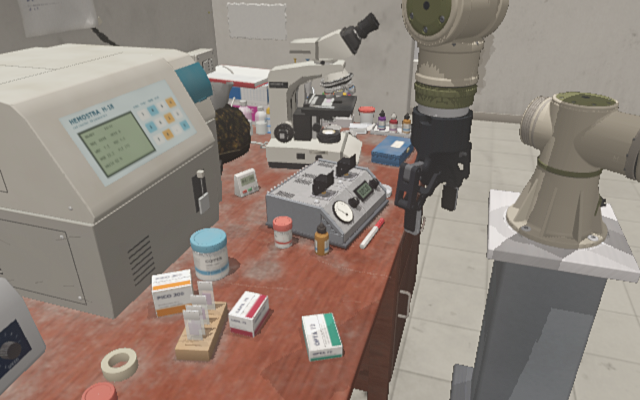

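The top view shows the dial unit on the left (meter at about 347,213, guard at about 364,186). The digit unit is on the right (guard about 414,197). I'll zoom in and measure next.

```bash
cat > h.py <<'E'
import numpy as np, cv2
def ray(c,uv,z):
    o=-c["R"].T@c["t"]; d=c["R"].T@np.linalg.inv(c["K"])@np.array([*uv,1.])
    return o+d*(z-o[2])/d[2]
def proj(c,X):
    p=c["K"]@(c["R"]@np.asarray(X,float)+c["t"]); return p[:2]/p[2]
def tri(cams,uvs):
    A=[];b=[]
    for c,uv in zip(cams,uvs):
        o=-c["R"].T@c["t"]; d=c["R"].T@np.linalg.inv(c["K"])@np.array([*uv,1.]); d/=np.linalg.norm(d)
        P=np.eye(3)-np.outer(d,d); A.append(P); b.append(P@o)
    return np.linalg.lstsq(np.vstack(A),np.hstack(b),rcond=None)[0]
E
python3 - <<'E'
from h import *
from workcell import env
t=env.read_camera("top"); s=env.read_camera("side")
a=cv2.resize(t["color"][120:260,310:465],None,fx=4,fy=4,interpolation=cv2.INTER_CUBIC)
b=cv2.resize(s["color"][145:255,255:400],None,fx=4,fy=4,interpolation=cv2.INTER_CUBIC)
cv2.imwrite("pics/a1.png",a[:,:,::-1]);cv2.imwrite("pics/b1.png",b[:,:,::-1])
for n,c,(r0,r1,c0,c1) in(("top",t,(170,215,345,430)),("side",s,(145,200,305,365))):
    g=c["color"].max(2); m=np.zeros_like(g); m[r0:r1,c0:c1]=(g[r0:r1,c0:c1]<45)
    k,l,st,ce=cv2.connectedComponentsWithStats(m)
    for i in range(1,k):
        if st[i,4]>40:
            pts=np.argwhere(l==i)[:,::-1].astype(np.float32); print(n,st[i],ce[i],cv2.minAreaRect(pts))
E
```

```text
top [354 177  18  19 252] [362.43253968 186.31349206] ((362.5769348144531, 186.11538696289062), (15.689291000366211, 16.473758697509766), 11.309932708740234)
top [406 188  19  20 291] [414.80756014 197.39862543] ((414.9038391113281, 197.48077392578125), (18.434917449951172, 16.669870376586914), 11.309932708740234)
```

View pics/a1.png

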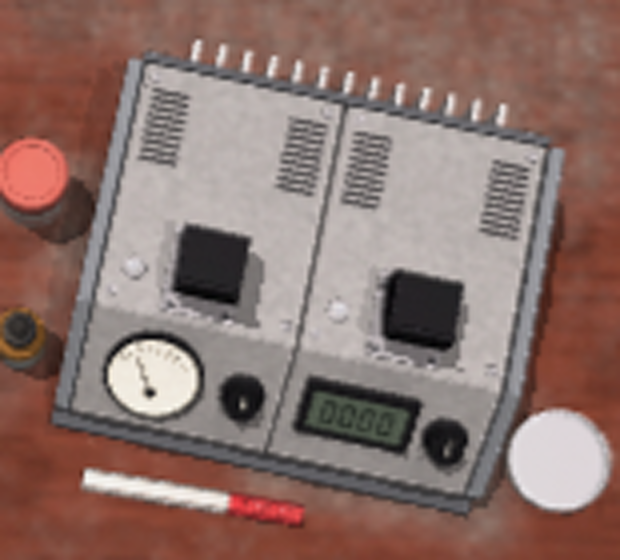

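View pics/b1.png

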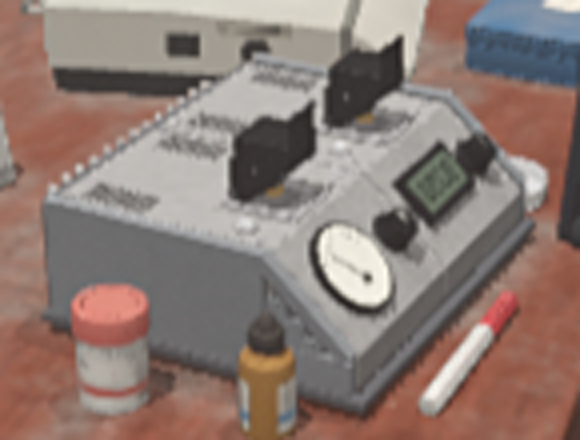

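The crops show both guards shut. The dial unit's hood spans about (174–250, 226–303) in the top crop. Its tab runs from about (272,125) to (313,103) in the side crop. The seam runs from (345,106) to (297,338).

Run:
```python
from h import *
from workcell import env
t=env.read_camera("top"); s=env.read_camera("side")
T=lambda u,v:(310+u/4,120+v/4); S=lambda u,v:(255+u/4,145+v/4)
r=np.array
P={}
for n,uv in dict(seamR=(345,106),seamF=(297,338),breakL=(96,305),breakR=(500,388),rearL=(145,65),rearR=(548,145)).items():
    P[n]=ray(t,T(*uv),.087); print(n,P[n].round(4))
y=lambda a,b:np.degrees(np.arctan2(*(b-a)[[1,0]]))
print("yaw",y(P['seamF'],P['seamR']),y(P['breakR'],P['breakL'])-90,y(P['rearR'],P['rearL'])-90)
print("len",np.linalg.norm(P['seamF']-P['seamR']),np.linalg.norm(P['breakL']-P['breakR']))
tab=tri([s,t],[S(293,114),T(207,296)]); print("tab tri",tab)
g1=ray(t,T(212,265),.131);g2=ray(t,T(424,310),.131);print("guards",g1,g2,y(g2,g1)-90,np.linalg.norm(g1-g2))
# unit pose from seam and break
th=np.radians(np.mean([y(P['seamF'],P['seamR']),y(P['breakR'],P['breakL'])-90,y(P['rearR'],P['rearL'])-90]))
ex=r([np.cos(th),np.sin(th),0]);ey=r([-np.sin(th),np.cos(th),0])
O=np.mean([P['seamF']+.045*ex,P['seamR']-.1*ex],0)+.059*ey
print("th",np.degrees(th),"unit O",O, "tab pred",O+ex*(-.015+.016-.034)+r([0,0,.061]))
f=lambda x,yy,z:O+x*ex+yy*ey+r([0,0,z])
for n,c in(("top",t),("side",s)):
    im=cv2.resize(c["color"],None,fx=4,fy=4,interpolation=cv2.INTER_CUBIC)[:,:,::-1].copy()
    for x,yy,z in[(-.033,.0145,.061),(-.033,-.0145,.061),(-.033,.018,.044),(-.033,-.018,.044),(.001,.018,.044),(.001,-.018,.044),(-.045,.05,0),(-.045,-.05,0),(.1,.05,0),(.1,-.05,0),(-.033,-.118,.061)]:
        p=proj(c,f(x,yy,z)); cv2.circle(im,tuple(np.int32(p*4+2)),3,(0,255,0),-1)
    (r0,r1,c0,c1)=(120,260,310,465) if n=="top" else (145,255,255,400)
    cv2.imwrite(f"pics/chk_{n}.png",im[r0*4:r1*4,c0*4:c1*4])
a=cv2.imread("pics/chk_top.png");b=cv2.imread("pics/chk_side.png")
h=max(a.shape[0],b.shape[0]);
q=np.hstack([cv2.copyMakeBorder(i,0,h-i.shape[0],0,0,0) for i in(a,b)]); cv2.imwrite("pics/chk.png",cv2.resize(q,None,fx=.66,fy=.66,interpolation=cv2.INTER_AREA))
```

```text
seamR [0.6236 0.1012 0.087 ]
seamF [0.4886 0.1279 0.087 ]
breakL [0.5042 0.2411 0.087 ]
breakR [0.4634 0.014  0.087 ]
rearL [0.6446 0.2161 0.087 ]
rearR [ 0.604  -0.0148  0.087 ]
yaw -11.180714132171952 -10.181949167004305 -9.977381643926293
len 0.13765168259748958 0.23074378707582194
tab tri [0.50676295 0.18511435 0.14117827]
guards [0.52047453 0.18050261 0.131     ] [0.49899442 0.06586008 0.131     ] -10.612237892040028 0.11663749554176124
th -10.44668164770085 unit O [0.53975659 0.17753772 0.087     ] tab pred [0.5073036  0.18352129 0.148     ]
```

View pics/chk.png

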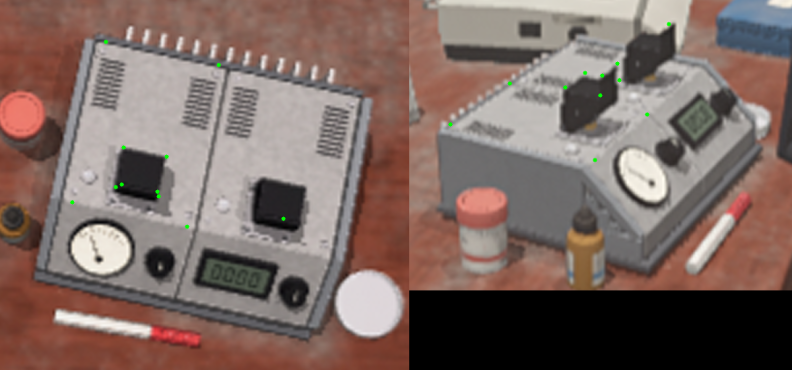

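The predicted points are about 4 mm too far back, and the deck length supports that: 137.7 mm measured against 145 mm true. I'll take unit origin ≈ (0.536, 0.178) and yaw ≈ -10.5°. Next I'll close the fingers, turn tool x onto the unit's y, and hover in front of the guard.

Call:
{"method": "carry_out", "body": {"steps": [[-1, 0, 0, 0, 0, 0, -0.1415], [-1, 0, 0, 0, 0, 0, -0.1415], [-1, -0.028, 0.0259, 0, 0, 0, 0], [-1, -0.028, 0.0259, 0, 0, 0, 0], [-1, -0.028, 0.0259, 0, 0, 0, 0], [-1, -0.028, 0.0259, 0, 0, 0, 0], [-1, -0.028, 0.0259, 0, 0, 0, 0], [-1, -0.028, 0.0259, 0, 0, 0, 0], [-1, -0.028, 0.0259, 0, 0, 0, 0], [-1, -0.028, 0.0259, 0, 0, 0, 0], [-1, -0.028, 0.0259, 0, 0, 0, 0], [-1, -0.028, 0.0259, 0, 0, 0, 0], [-1, 0, 0, 0, 0, 0, 0], [-1, 0, 0, 0, 0, 0, 0]]}}

```text
clock: 2.05
tcp_pos: [0.4616, 0.1919, 0.2502]
orientation: [-0.0, 0.769, 0.64, -0.0]
wrist_force: [0.1, -0.0, -0.9]
finger_gap: 0.0001
```

```bash
cat >> h.py <<'E'
def snap(env,name):
    s=env.get_state(); print({k:np.round(s[k],4).tolist() for k in("clock","tcp_pos","orientation","wrist_force","finger_gap")})
    w=env.read_camera("wrist"); d=env.read_camera("side")
    a=w["color"]; b=cv2.resize(d["color"][100:225,255:375],(384,400),interpolation=cv2.INTER_CUBIC)
    q=np.hstack([a,b])[:,:,::-1]; cv2.imwrite(f"pics/{name}.png",cv2.resize(q,(800,312),interpolation=cv2.INTER_AREA))
    return w,d
E
python3 -c "
from h import *
from workcell import env
w,d=snap(env,'w1')
print(-w['R'].T@w['t'],w['R'].round(3).tolist(),w['K'][0])
O=np.array([.536,.178,.087]);th=np.radians(-10.5);ex=np.array([np.cos(th),np.sin(th),0]);ey=np.array([-ex[1],ex[0],0])
for x,y,z in[(-.033,.0145,.061),(-.033,-.0145,.061),(.001,.018,.044),(.001,-.018,.044),(-.045,.05,0),(-.045,-.05,0),(.1,-.059,0)]: print((x,y,z),proj(w,O+x*ex+y*ey+[0,0,z])*800/1024)
"
```

```text
{'clock': 2.05, 'tcp_pos': [0.4616, 0.1919, 0.2502], 'orientation': [-0.0003, 0.7685, 0.6398, -0.0001], 'wrist_force': [0.0609, -0.0348, -0.8637], 'finger_gap': 0.0001}
[0.38077889 0.20755123 0.37344988] [[0.182, 0.983, 0.0], [0.931, -0.172, 0.322], [0.317, -0.058, -0.947]] [342.06303293   0.         320.10122307]
(-0.033, 0.0145, 0.061) [264.4096741  197.74008776]
(-0.033, -0.0145, 0.061) [233.86269294 197.72894062]
(0.001, 0.018, 0.044) [266.33859752 218.5262254 ]
(0.001, -0.018, 0.044) [232.07150592 218.51482512]
(-0.045, 0.05, 0) [292.73242692 162.3742227 ]
(-0.045, -0.05, 0) [205.84992165 162.33775182]
(0.1, -0.059, 0) [204.83287248 264.19754347]
```

View pics/w1.png

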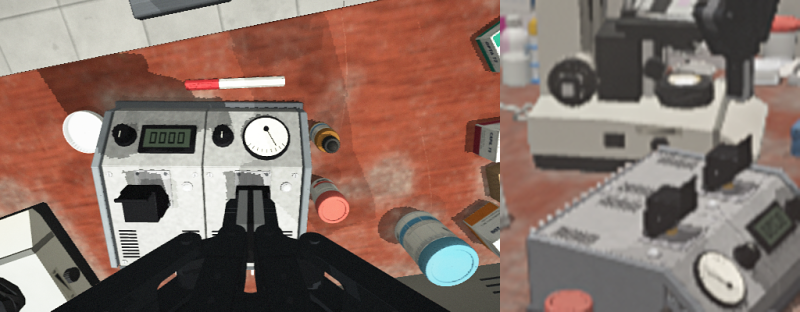

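The wrist view is upside down and square to the supply. The seam is at column ~203 and the digit guard at about (145,200). The fingers hide the dial guard, so I'll check the fit on the digit guard and the deck edges.

```bash
python3 -c "
from h import *
from workcell import env
w=env.read_camera('wrist')
im=cv2.resize(w['color'],None,fx=4,fy=4,interpolation=cv2.INTER_CUBIC)[:,:,::-1].copy()
O=np.array([.536,.178,.087]);th=np.radians(-10.5);ex=np.array([np.cos(th),np.sin(th),0]);ey=np.array([-ex[1],ex[0],0])
for x,y,z in[(-.033,.0145-.118,.061),(-.033,-.0145-.118,.061),(-.033,.018-.118,.044),(-.033,-.018-.118,.044),(.001,.018-.118,.044),(.001,-.018-.118,.044),(-.045,.05,0),(-.045,-.05,0),(-.045,-.1,0),(.1,-.118,0),(.1,-.059,0)]:
  p=proj(w,O+x*ex+y*ey+[0,0,z]);print((x,y,z),p); cv2.circle(im,tuple(np.int32(p*4+2)),3,(0,255,0),-1)
cv2.imwrite('pics/w2.png',im[125*4:350*4:1,120*4:310*4])
"
```

```text
(-0.033, -0.1035, 0.061) [178.61526145 253.206159  ]
(-0.033, -0.1325, 0.061) [139.51340597 253.13639452]
(-0.033, -0.09999999999999999, 0.044) [191.48376767 242.58711564]
(-0.033, -0.13599999999999998, 0.044) [145.83886762 242.50442989]
(0.001, -0.09999999999999999, 0.044) [196.41595558 279.78881445]
(0.001, -0.13599999999999998, 0.044) [152.55338658 279.71354656]
(-0.045, 0.05, 0) [374.03119661 208.22819979]
(-0.045, -0.05, 0) [262.88967948 208.01696205]
(-0.045, -0.1, 0) [207.29511697 207.91129793]
(0.1, -0.118, 0) [204.50106294 338.18045069]
(0.1, -0.059, 0) [261.45220927 338.26964093]
```

```bash
python3 -c "
import cv2
i=cv2.imread('pics/w2.png');cv2.imwrite('pics/w2s.png',i[:600])"
```

```text
(no output)
```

View pics/w2s.png

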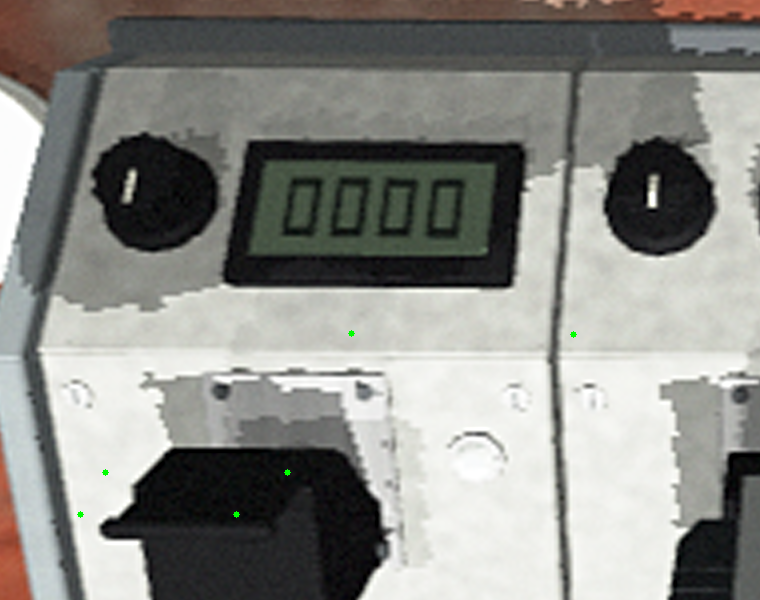

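The wrist view puts the unit about 4–5 mm back and left of my estimate. I'll use O ≈ (0.540, 0.180). Now I'll descend in front of the tab.

Call:
{"method": "carry_out", "body": {"steps": [[-1, 0.0025, 0, 0.03, 0, 0, 0], [-1, 0, 0, 0.031, 0, 0, 0], [-1, 0, 0, 0.031, 0, 0, 0], [-1, 0, 0.01, 0, 0, 0, 0], [-1, 0, 0.01, 0, 0, 0, 0], [-1, 0, 0, 0, 0, 0, 0], [-1, 0, 0, 0, 0, 0, 0]]}}

```text
clock: 3.08
tcp_pos: [0.4827, 0.1908, 0.1592]
orientation: [0.0, 0.768, 0.64, 0.001]
wrist_force: [-0.6, -0.1, 0.6]
finger_gap: -0.0001
```

```bash
python3 -c "
from h import *
from workcell import env
snap(env,'w3')
d=env.read_camera('side');cv2.imwrite('pics/w3s.png',cv2.resize(d['color'][80:240,250:430],(720,600),interpolation=cv2.INTER_CUBIC)[:,:,::-1])
"
```

```text
{'clock': 3.075, 'tcp_pos': [0.4827, 0.1908, 0.1592], 'orientation': [0.0003, 0.7684, 0.6399, 0.0007], 'wrist_force': [-0.6193, -0.1004, 0.6026], 'finger_gap': -0.0001}
```

View pics/w3s.png

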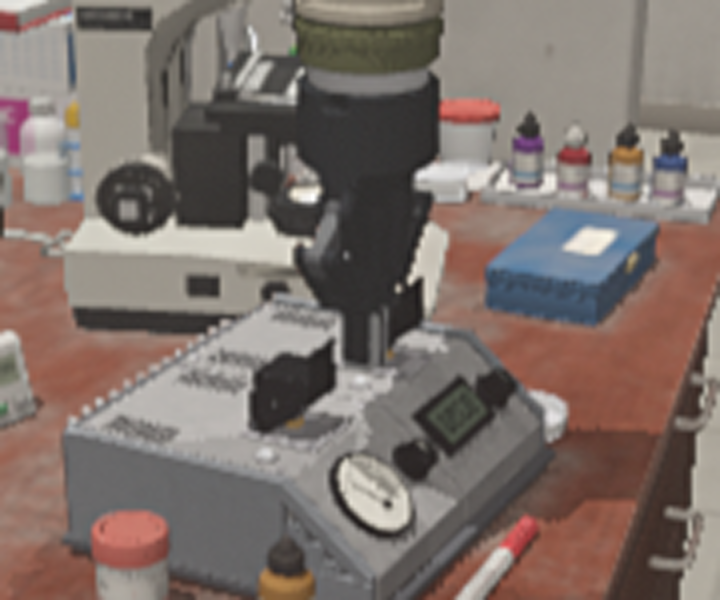

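The fingers stand just in front of the dial unit's tab. Fingertips are at about (365,360) and the tab at about (325,365), with the finger below the tab's top edge. Now I'll push it up and back along its arc.

Call:
{"method": "carry_out", "body": {"steps": [[-1, 0, 0.0065, 0, 0, 0, 0], [-1, 0, 0.0065, 0, 0, 0, 0], [-1, 0, 0.005, -0.0025, 0, 0, 0], [-1, 0, 0.005, -0.0025, 0, 0, 0], [-1, 0, 0.005, -0.002, 0, 0, 0], [-1, 0, 0.005, -0.002, 0, 0, 0], [-1, 0, 0.0055, -0.001, 0, 0, 0], [-1, 0, 0.0055, -0.001, 0, 0, 0], [-1, 0, 0.0055, 0, 0, 0, 0], [-1, 0, 0.0055, 0, 0, 0, 0], [-1, 0, 0.0055, 0.001, 0, 0, 0], [-1, 0, 0.0055, 0.001, 0, 0, 0], [-1, 0, 0, 0, 0, 0, 0], [-1, 0, 0, 0, 0, 0, 0]]}}

```text
clock: 4.97
tcp_pos: [0.5467, 0.1787, 0.1672]
orientation: [-0.0, 0.768, 0.64, -0.0]
wrist_force: [0.6, 0.6, -0.6]
finger_gap: -0.0001
```

```bash
python3 -c "
from h import *
from workcell import env
d=env.read_camera('side');t=env.read_camera('top')
p=env.get_state()['tcp_pos'];print(p,(proj(d,p-[0,0,.019])-[250,80])*[4,3.75])
a=cv2.resize(d['color'][120:220,270:370],(400,400),interpolation=cv2.INTER_CUBIC);b=cv2.resize(t['color'][140:240,310:410],(400,400),interpolation=cv2.INTER_CUBIC)
cv2.imwrite('pics/w4.png',np.hstack([a,b])[:,:,::-1])
"
```

```text
[0.54672289 0.17876678 0.16731342] [258.38651683 329.22441643]
```

View pics/w4.png

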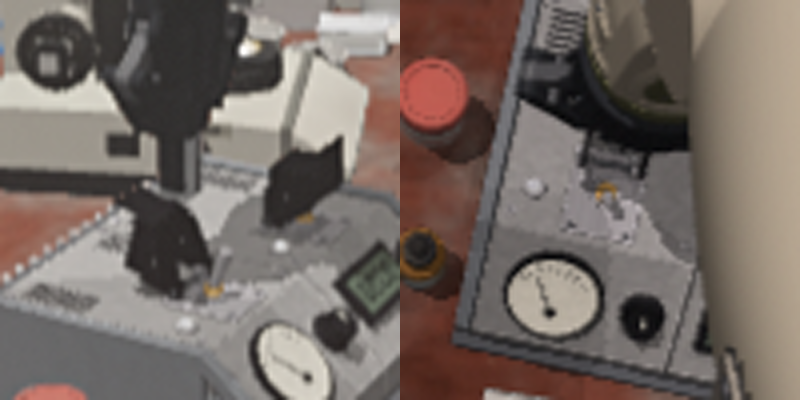

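The guard lies back at its stop. The side crop shows the toggle bare at about (220,270), leaning to the front. Next I'll back off, descend in front of the toggle, and push it in small steps.

Call:
{"method": "carry_out", "body": {"steps": [[-1, 0, -0.02, 0, 0, 0, 0], [-1, 0, -0.021, 0, 0, 0, 0], [-1, 0, -0.021, 0, 0, 0, 0], [-1, 0, 0, 0.017, 0, 0, 0], [-1, 0, 0, 0.017, 0, 0, 0], [-1, 0, 0, 0, 0, 0, 0], [-1, 0, 0.005, 0, 0, 0, 0], [-1, 0, 0.005, 0, 0, 0, 0], [-1, 0, 0.004, 0, 0, 0, 0], [-1, 0, 0.003, 0, 0, 0, 0], [-1, 0, 0.003, 0, 0, 0, 0], [-1, 0, 0.003, 0, 0, 0, 0], [-1, 0, 0, 0, 0, 0, 0]]}}

```text
clock: 6.7
tcp_pos: [0.5089, 0.1857, 0.1333]
orientation: [0.0, 0.768, 0.64, 0.0]
wrist_force: [-0.1, 0.3, 0.7]
finger_gap: -0.0002
```

```bash
python3 -c "
from h import *
from workcell import env
d=env.read_camera('side');t=env.read_camera('top')
s=env.get_state();print(s['tcp_pos'],s['wrist_force'])
a=cv2.resize(d['color'][140:220,275:355],(500,500),interpolation=cv2.INTER_CUBIC);
cv2.imwrite('pics/w5.png',a[:,:,::-1])
"
```

```text
[0.508688   0.18575006 0.13326679] [0.04317509 0.07608649 0.6318424 ]
```

View pics/w5.png

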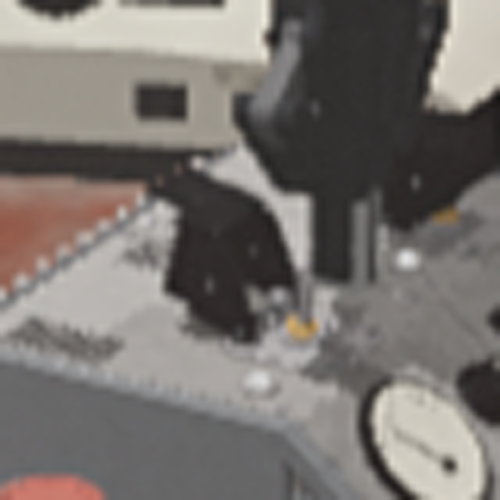

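The finger is at the toggle and the lever looks nearly upright at (305,300). Contact force is still near zero, so I'll push on gently.

Call:
{"method": "carry_out", "body": {"steps": [[-1, 0, 0.0015, 0, 0, 0, 0], [-1, 0, 0.0015, 0, 0, 0, 0], [-1, 0, 0, 0, 0, 0, 0]]}}

```text
clock: 7.18
tcp_pos: [0.5119, 0.1852, 0.1333]
orientation: [0.0, 0.768, 0.64, 0.0]
wrist_force: [-0.1, 0.1, -0.3]
finger_gap: -0.0006
```

```bash
python3 -c "
from h import *
from workcell import env
d=env.read_camera('side');s=env.get_state();print(s['tcp_pos'],s['wrist_force'])
"
```

```text
[0.51176918 0.18523151 0.1333237 ] [-0.0477003  -0.20308423 -0.21403655]
```

Call:
{"method": "carry_out", "body": {"steps": [[-1, 0, 0.0015, 0, 0, 0, 0], [-1, 0, 0, 0, 0, 0, 0]]}}

```text
clock: 7.48
tcp_pos: [0.5132, 0.1849, 0.1333]
orientation: [0.0, 0.768, 0.64, 0.0]
wrist_force: [-0.1, -0.4, 0.3]
finger_gap: 0.0002
```

```bash
python3 -c "
from h import *
from workcell import env
d=env.read_camera('side');s=env.get_state();print(s['tcp_pos'],s['wrist_force'])
a=cv2.resize(d['color'][140:220,275:355],(500,500),interpolation=cv2.INTER_CUBIC);
cv2.imwrite('pics/w6.png',a[:,:,::-1])
"
```

```text
[0.51308507 0.18495899 0.13331474] [-0.28301561  0.29890489 -0.36564526]
```

View pics/w6.png

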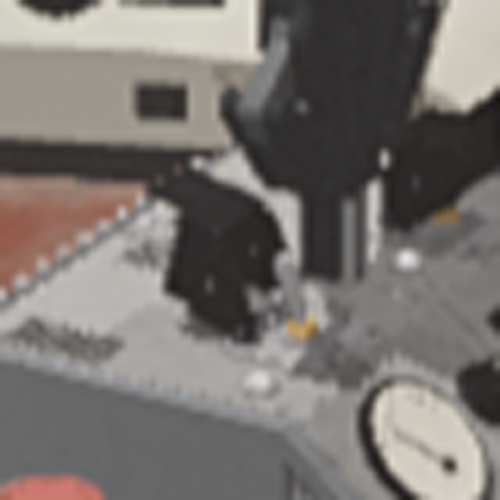

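The toggle now leans to the rear, with its tip at (288,265) and base at (303,325). It is clear of the finger edge at about 305 and force is about 0, so it has snapped on. Next I'll back off, go up and over, and come down behind the guard's tab.

Call:
{"method": "carry_out", "body": {"steps": [[-1, 0, -0.012, 0, 0, 0, 0], [-1, 0, 0, -0.031, 0, 0, 0], [-1, 0, 0, -0.031, 0, 0, 0], [-1, 0, 0.027, 0, 0, 0, 0], [-1, 0, 0.027, 0, 0, 0, 0], [-1, 0, 0.027, 0, 0, 0, 0], [-1, 0, 0.026, 0, 0, 0, 0], [-1, 0, 0, 0, 0, 0, 0], [-1, 0, 0, 0.0215, 0, 0, 0], [-1, 0, 0, 0.0215, 0, 0, 0], [-1, 0, 0, 0, 0, 0, 0]]}}

```text
clock: 8.9
tcp_pos: [0.6036, 0.168, 0.1506]
orientation: [-0.001, 0.768, 0.64, -0.002]
wrist_force: [-0.2, -0.2, -0.4]
finger_gap: -0.0002
```

Call:
{"method": "carry_out", "body": {"steps": [[-1, 0, -0.006, 0, 0, 0, 0], [-1, 0, -0.0055, 0, 0, 0, 0], [-1, 0, -0.0055, -0.003, 0, 0, 0], [-1, 0, -0.0055, -0.003, 0, 0, 0], [-1, 0, -0.0055, -0.003, 0, 0, 0], [-1, 0, -0.0055, -0.003, 0, 0, 0], [-1, 0, -0.005, -0.001, 0, 0, 0], [-1, 0, -0.005, -0.001, 0, 0, 0], [-1, 0, -0.005, -0.001, 0, 0, 0], [-1, 0, -0.005, -0.001, 0, 0, 0], [-1, 0, -0.005, 0, 0, 0, 0], [-1, 0, -0.005, -0.001, 0, 0, 0], [-1, 0, -0.005, -0.001, 0, 0, 0], [-1, 0, 0, 0, 0, 0, 0], [-1, 0, 0, -0.03, 0, 0, 0], [-1, 0, 0, -0.05, 0, 0, 0], [-1, 0.04, 0, -0.04, 0, 0, 0], [-1, 0.06, 0, 0, 0, 0, 0], [-1, 0.06, 0, 0, 0, 0, 0], [-1, 0.06, 0, 0, 0, 0, 0]]}}

```text
clock: 11.4
tcp_pos: [0.5794, 0.3983, 0.2907]
orientation: [0.0, 0.769, 0.64, 0.001]
wrist_force: [1.3, -0.4, 0.2]
finger_gap: 0.0001
```

```bash
python3 -c "
from h import *
from workcell import env
d=env.read_camera('side');t=env.read_camera('top');s=env.get_state();print(s['clock'],s['tcp_pos'],s['wrist_force'])
a=cv2.resize(d['color'][135:255,255:375],(400,400),interpolation=cv2.INTER_CUBIC);b=cv2.resize(t['color'][120:270,300:470],(400,353),interpolation=cv2.INTER_CUBIC);b=cv2.copyMakeBorder(b,0,47,0,0,0)
cv2.imwrite('pics/w7.png',np.hstack([a,b])[:,:,::-1])
"
```

```text
11.5 [0.57870296 0.40204427 0.28678437] [-0.36441596 -0.39307177 -0.18401347]
```

View pics/w7.png

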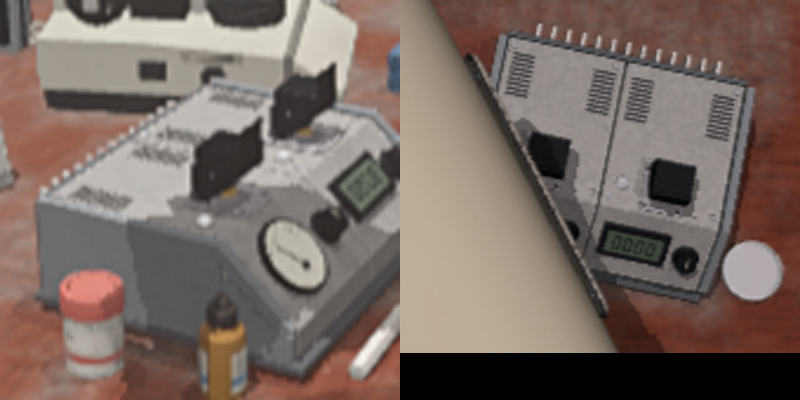

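Both guards are shut, the dial guard at about (225,160) in the side crop. Can, bottle, dish and the visible end of the marker look in place. I'll compare numerically with the first side image, then hand in.

```bash
python3 -c "
from h import *
from workcell import env
d=env.read_camera('side')['color'][:,:,::-1].astype(int);o=cv2.imread('pics/side0.png').astype(int)
f=abs(d-o).max(2)
for n,(x0,x1,y0,y1) in dict(guard=(310,335,168,197),guard2=(335,358,152,178),can=(270,295,215,252),bottle=(313,332,222,256),marker=(358,386,216,250),slides_carton=(228,345,288,362)).items(): print(n,(f[y0:y1,x0:x1]>70).mean().round(3))
env.hand_in()
"
```

```text
guard 0.0
guard2 0.0
can 0.0
bottle 0.0
marker 0.0
slides_carton 0.0
the job is handed in; nothing more can be done
```

The dial unit's output is switched on and its guard is shut again; I handed the job in at about 11.5 s on the robot's clock.

With the gripper closed, I pushed the guard's tab up and back with the fingers until it lay at its stop. I then pushed the toggle to the rear, and nudged the guard forward from behind so it dropped shut.

- **Toggle:** A close-up from the side camera showed it leaning to the rear, clear of the finger, before I closed the guard. I could not check it afterwards because the guard hides it.
- **Force:** The readings I took stayed around 1 N or less throughout, within sensor noise.
- **Guards and loose items:** In the final side image, both guards, the can, bottle, marker and the area of the slides and carton match the first image. The dish looked unmoved in the last top view, by eye only.
- **Disagreement:** The top and wrist cameras differed by about 5 mm on where the unit stands. I used a position between the two, and the contacts came where that predicted.

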